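Clip the inspection torch to the tool carousel and index it

ROBOT

A 6-joint arm with a two-finger parallel gripper is mounted at the origin on the work surface. World frame = base frame: x ahead of the robot, y to its left, z up, the work surface at z = 0. Lengths are in m, angles in rad, forces in N, time in s.
With the tool pointing down it reaches from about 0.3 to 0.775 m from the base axis. Payload 14.6 kg.
Tool frame: the origin (TCP) lies at the very end of the fingers, on their centre line; the grasp point (between the pads) lies 19 mm behind it; x points along the fingers, y is the direction in which the jaws open and shut, and the axes are right-handed (so a half turn about x gives the same grasp; the last joint's range is limited). The gripper opens to 94 mm and grips with 3 to 60 N. Pads are 16 mm wide; open, the fingers measure 119 mm over their backs; the gripper's body (75 mm by 177 mm) begins 78 mm behind the grasp point.
Start: joints at [1.274, 0.3, 1.521, -0, 1.321, -0.067], TCP at [0.125, 0.536, 0.205] pointing down, gripper open.
Joint ranges: [-3.03, 3.03], [-0.79, 2.21], [0.23, 2.52], [-1.04, 4.18], [0, 3.07], [-2.55, 2.55]. Speed limits (rad/s): [2.22, 2.22, 2.57, 3.14, 3.14, 3.14].

INTERFACE

Orientations are given as [roll, pitch, yaw] about the fixed x, y, z axes, in that order (R = Rz(yaw) Ry(pitch) Rx(roll)).
In Python, from station import ctrl, viewer, hand_in gives the robot as it stands. The module is installed in compiled form; this text tells all that it offers.
- The arm moves only by the tool play_rows, never from a script. Its argument "deltas" is a list that holds one entry, the list of rows, each a list of 7 numbers: the shift along the tool's x, y, z in mm, then the turn, a rotation vector about the tool's x, y, z in rad, then the finger opening in mm, from 0 to 94. In form: [[[dx, dy, dz, ax, ay, az, gripper], ...]]. A call has 1 to 10 rows; each row shifts and turns the commanded pose from where the row before left it, along the tool's axes as they then stand; what a row does not reach is not made up. A row lasts 1/10 s, in which the tool goes at most 50 mm and 8.59 degrees, less where a joint would pass 70% of its speed; a pose out of reach is approached as far as the arm can. A call with a gripper value outside its range is refused whole. The fingers move at their own pace and stop on an object; "grip_force" is the grip in N (left out, the last holds). Time passes only in rows, so rows that do not move let the fingers close. It gives the time, the measured TCP pose, the force and the opening at its end, in the units of the state.
- ctrl.get_obs(): the state, without advancing time (a new reading comes with each control period).
- viewer.camera(name): name is "scene" or "top"; returns a dict with "img" (384x512x3 uint8, red, green, blue), "fx", "fy", "cx", "cy" (pixels), "distortion" ([k1, k2, p1, p2, k3] as OpenCV has them; the pictures are not rectified), "rvec" (rotation vector, rad) and "tvec" (3), from world to camera coordinates, as OpenCV has them. Camera axes: x right, y down, z forward; pixel columns grow to the right and rows downward; lengths in m; the calibration is good to about 2 mm. A picture is of the moment at which its call begins. There is no depth.
- hand_in(): hands the job in, once; it reports no verdict.
The state is a dict: "time_s": time; "qpos": joint angles; "joint_vel": joint speeds; "tau": joint torques, N m; "ee_pos": TCP position; "eef_rot": TCP orientation; "force": force on the tool from outside, world axes, zero at the start; "moment": the same for the moment, N m; "grip_width": finger opening in m.
Only numpy, scipy, OpenCV 4.12 (cv2) and the standard library are available. Lean on these libraries where they do the work, as an engineer would, in place of code of your own. Each camera call takes 0.05 s, during which the arm holds its last target.

TASK

Put the orange torch away on the tool carousel: press its snap hook against the yellow eye until the eye has passed the sprung gate and the gate has snapped shut behind it, and leave the torch lying on the carousel's deck. Then turn the carousel one click (60 degrees) clockwise, as seen from above, so that it rests in its next position. Go one click only, and leave the blue tool, the ring magnets, the screwdriver and the screw tray where they are.

Things in the scene. Friction and masses are not known exactly. Their poses are not given: they have to be found in the camera images.
- torch: Orange torch, loose, lying flat, 139 mm long, 0.13 to 0.21 kg. Origin under the handle, on its underside; z up, x towards the hook. Handle with black end: 30 mm wide (y), 30 high, x = -45 to 35 mm; grip it across, near x = 0. Hook: flat frame of 8 mm bars at z = 15 mm, arms along x at y = -17 and 17 mm, crossbar with inner face at x = 37 mm; the gate closes it at x = 88 mm.
- hook_mouth (a point): Point on the torch at x = 88, y = 3, z = 15 mm of its frame (same axes): the middle of the shut gate's outer span, where the eye's rod should meet the gate (3 mm to either side is fine). The rod has passed the gate when it stands 30 mm or more behind this point, towards the handle; 47 mm is where it would touch the crossbar.
- torch_gate (a joint): Gate of the torch's snap hook: a brass bar 6 mm thick, hinged at x = 88, y = -15 mm of the torch and reaching to the other arm's nose (tip y = 15 mm). 0 = shut; grows to 1.45 rad as it swings inwards, towards the handle; it cannot open outwards. A spring shuts it. Pressing the eye's rod along the torch's x with some 2 to 5 N opens it.
- yellow_eye (a point): Yellow eye of the carousel: 8 mm upright rod, 59 mm high, its top bent inwards to the central column, so a hook goes on only by pressing past its gate. Point on the rod's axis, 15 mm above the deck. Axes turn with the carousel: z up, x from the rod inwards to the axis (75 mm away; 50 mm free). Press the hook along +x, torch parallel; outwards the deck goes on 95 mm (yellow strip).
- carousel (a joint): Angle of the tool carousel: aluminium turntable, 340 mm diameter, deck 45 mm above the bench, six eyes at 60 degrees (five bare steel; two carry tools). 0 at the start, grows clockwise seen from above. Clicks at 0, 1.047 and 2.094 rad: a sprung detent draws it into the nearest when let go; end stops at -0.06 and 2.2. Some 0.2 N m moves it out of a click.
- carousel_knob (a point): Point in the black bar knob on the carousel's axis, 100 mm above the deck, 145 mm above the bench. The bar is 56 mm long, 14 mm thick, 34 mm high (80 to 114 mm above the deck), on a 28 mm column. Its length lies along this frame's x axis (same axes as the yellow eye's), which turns with the carousel. Grip it across its 14 mm from above to turn it.
- blue_probe: Bystander, to be left where it is. Blue clip-on tool of the same shape and size as the torch, lying loose on the bench.
- ring_magnet_a: Bystander, to be left where it is. Dark ring magnet lying flat, 64 mm diameter, 13 mm high.
- ring_magnet_b: Bystander, to be left where it is. Dark ring magnet lying flat, 64 mm diameter, 13 mm high.
- screwdriver: Bystander, to be left where it is. Red-handled screwdriver, 180 mm long, lying.
- screw_tray: Bystander, to be left where it is. Grey divided tray 100 x 70 x 20 mm.

How it is judged:
On the way, in this order (a step that is already met when the one before it is completed fails the run):
1. the yellow eye is inside the torch's hook with the gate shut again, the carousel not yet turned (x of yellow_eye in the frame of torch between 0.037 and 0.083 m and y of yellow_eye in the frame of torch between -0.015 and 0.015 m and z of yellow_eye in the frame of torch between 0.001 and 0.027 m and value of joint torch_gate below 0.12 rad and value of joint carousel below 0.2 rad), for 0.2 s.
2. the carousel is turned one click clockwise, the torch still clipped (x of yellow_eye in the frame of torch between 0.037 and 0.083 m and y of yellow_eye in the frame of torch between -0.015 and 0.015 m and z of yellow_eye in the frame of torch between 0.001 and 0.027 m and value of joint torch_gate below 0.12 rad and value of joint carousel between 0.9 and 1.2 rad), for 0.2 s.
At the end, for the whole second after the job is handed in: The yellow eye stands inside the torch's hook (37 to 83 mm along its x, within 15 mm of its centre line), gate shut (under 0.12 rad); the torch lies flat (0.2 rad) on the deck (height within 13 mm), the carousel rests in its next click (0.90 to 1.20 rad), both still (all of step 2 and angle between torch's own z axis and vertical below 0.2 rad and velocity of joint carousel between -0.1 and 0.1 rad/s and linear speed of torch below 0.03 m/s); the robot touches nothing.
It fails at once if the carousel is turned past one click (value of joint carousel above 1.5 rad).
It fails at once if the blue tool is moved by more than 40 mm (distance of blue_probe from where it was at the start of the episode above 0.04 m).
It fails at once if a ring magnet, the screwdriver or the screw tray is moved by more than 40 mm (distance of any of ring_magnet_a, ring_magnet_b, screwdriver, screw_tray from where it was at the start of the episode above 0.04 m).
It also fails if it takes over 58 s, if anything falls off the work surface, if the arm or the gripper's body presses on something with over 40 N, if the wrist force passes 120 N, or if a joint passes its speed limit or range.

## Working session

There is one attempt and no reset: what is moved stays moved. The work goes in short steps, Python scripts to look and compute and a tool call to move; the robot and the scene stay as the last step left them, time stands still between calls to the robot, and variables do not carry over. Pictures are saved under pics/ and viewed, and the job is handed in when it is done.

Besides the shell and the picture viewer there is one more tool, called after "Request:" as name([rows], argument=value, ...), one row to a line, values as JSON. play_rows: Moves the arm, as the interface text tells. Its arguments: {"type":"object","properties":{"deltas":{"type":"array","items":{"type":"array","items":{"type":"array","items":{"type":"number"}}}},"grip_force":{"type":"number"}},"required":["deltas"]}

```bash
mkdir -p pics
cat > h.py <<'E'
import numpy as np, cv2, pickle
from station import ctrl, viewer
def cam(n,fn=None):
    c=viewer.camera(n)
    K=np.array([[c["fx"],0,c["cx"]],[0,c["fy"],c["cy"]],[0,0,1.]]);c["K"]=K;c["d"]=np.array(c["distortion"],float)
    c["R"]=cv2.Rodrigues(np.array(c["rvec"],float))[0];c["t"]=np.array(c["tvec"],float).ravel()
    if fn: cv2.imwrite("pics/"+fn,c["img"][:,:,::-1])
    return c
def toz(c,px,z):
    p=cv2.undistortPoints(np.array(px,float).reshape(-1,1,2),c["K"],c["d"]).reshape(-1,2)
    o=-c["R"].T@c["t"]; out=[]
    for u,v in p:
        d=c["R"].T@np.array([u,v,1]); s=(z-o[2])/d[2]; out.append(o+s*d)
    return np.array(out)
def proj(c,P):
    return cv2.projectPoints(np.array(P,float).reshape(-1,3),np.array(c["rvec"],float),np.array(c["tvec"],float),c["K"],c["d"])[0].reshape(-1,2)
def crop(c,fn,x0,y0,x1,y1,s):
    cv2.imwrite("pics/"+fn,cv2.resize(c["img"][y0:y1,x0:x1,::-1],None,fx=s,fy=s,interpolation=cv2.INTER_CUBIC))
E
python3 - <<'E'
from h import *
for n in("scene","top"):
    c=cam(n,n+"0.png"); pickle.dump(c,open(n+"0.pkl","wb")); print(n,-c["R"].T@c["t"],c["K"][0,0])
print(ctrl.get_obs())
E
```

```text
scene [1.40105233 0.54283301 1.07683801] 433.4436375748141
top [ 0.45140001 -0.01817329  1.16227181] 370.92588257919584
{'time_s': 0.1, 'qpos': array([ 1.27437468e+00,  3.00405183e-01,  1.52150735e+00,  3.03200255e-05,
        1.32070434e+00, -6.66078567e-02]), 'joint_vel': array([ 1.13522095e-05, -1.33409690e-04, -3.55771525e-03, -2.58466447e-03,
       -1.64233437e-03, -1.18599184e-03]), 'tau': array([-2.08204224e-04, -5.32631993e+01, -3.53285229e+01,  7.09128915e-02,
        2.34872365e-02, -8.33913828e-05]), 'ee_pos': array([0.12521938, 0.53531789, 0.20495368]), 'eef_rot': array([-1.66607092,  1.56977169, -1.89589224]), 'force': array([-0.40257828,  1.13847744,  0.26876078]), 'moment': array([-0.01101633,  0.04599704,  0.02207769]), 'grip_width': 0.09416999964503395}
```

View pics/scene0.png

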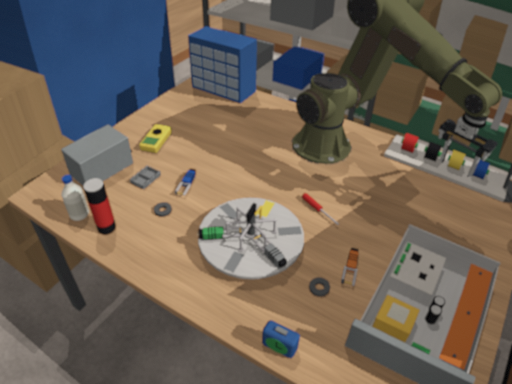

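View pics/top0.png

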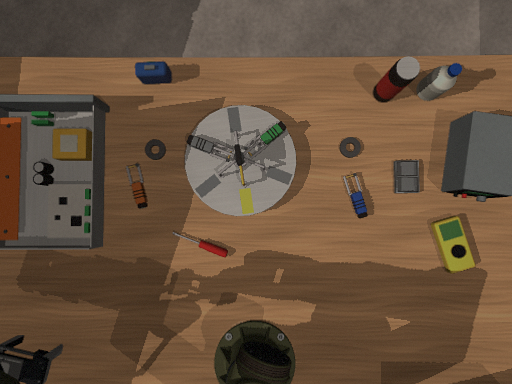

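The top view shows the carousel near (240,160), the yellow strip at (246,200) and the orange torch at (137,187). I'll enlarge these.

Run:
```python
from h import *
c=pickle.load(open("top0.pkl","rb")); crop(c,"t1.png",115,155,165,215,10); crop(c,"t2.png",180,100,300,220,5)
c=pickle.load(open("scene0.pkl","rb")); crop(c,"s1.png",330,240,370,295,10); crop(c,"s2.png",190,190,310,285,6)
```

```text
(no output)
```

View pics/t1.png

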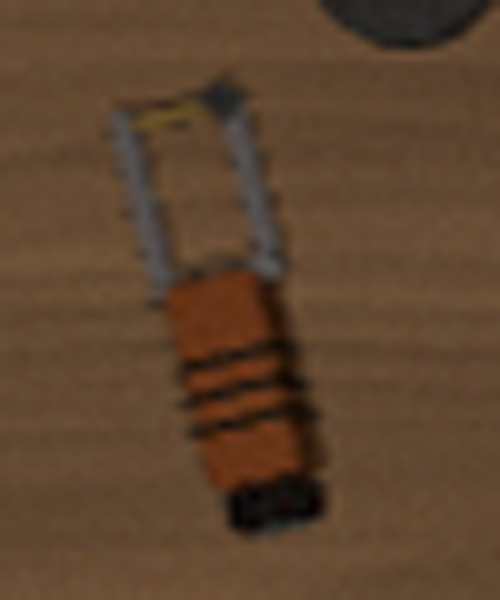

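View pics/t2.png

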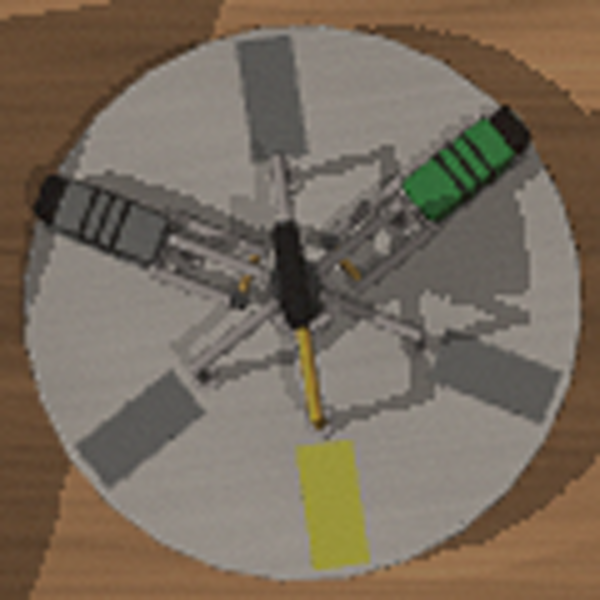

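View pics/s1.png

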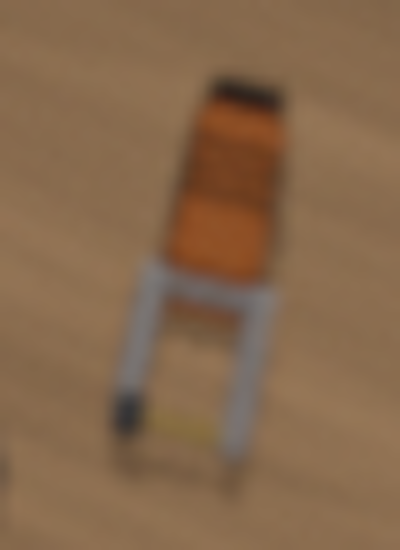

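View pics/s2.png

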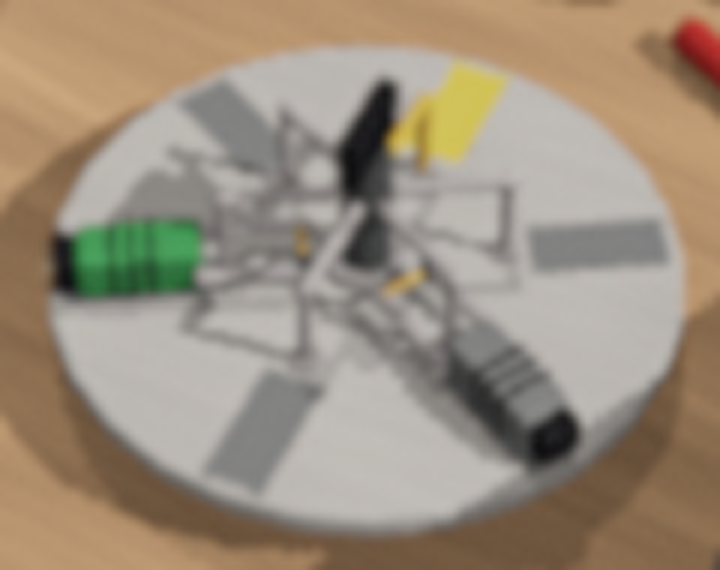

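```bash
cat > fit.py <<'E'
from h import *
from scipy.optimize import least_squares
T=pickle.load(open("top0.pkl","rb"));S=pickle.load(open("scene0.pkl","rb"))
def cp(l,x0,y0,s): return (np.array(l,float)+.5)/s-.5+[x0,y0]
tm=np.array([[92,17,19],[90,-17,19],[33,17,19],[33,-17,19],[-45,15,22],[-45,-15,22]])/1e3
tp=cp([[118,110],[222,95],[160,295],[272,272],[235,530],[322,512]],115,155,10)
sm=np.array([[92,17,19],[90,-17,19],[33,17,19],[33,-17,19],[-45,15,26],[-45,-15,26]])/1e3
sp=cp([[232,450],[127,415],[272,300],[152,272],[283,90],[214,80]],330,240,10)
def f(p,res=True):
    c,s=np.cos(p[2]),np.sin(p[2]);R=np.array([[c,-s,0],[s,c,0],[0,0,1]])
    a=proj(T,tm@R.T+[p[0],p[1],0])-tp;b=proj(S,sm@R.T+[p[2+1] if 0 else p[0],p[1],0])-sp
    return np.r_[a,b].ravel()
r=least_squares(f,[.35,.28,.2]);print("torch",r.x);print(r.fun.reshape(-1,2).round(1))
# carousel: top
d=.045
z=toz(T,cp([[340,442+0],[297,448],[352,441],[370,562],[314,570]],180,100,5),d);print("strip",z)
a=(z[1]+z[2])/2;b=(z[3]+z[4])/2;v=a-b;print("strip yaw",np.arctan2(v[1],v[0]))
k=toz(T,cp([[287,222],[300,325],[318,425]],180,100,5)[:2],d+.114);print("knob",k,k.mean(0))
print("rod top",toz(T,cp([[318,424]],180,100,5),d+.057))
# disc rim
hsv=None
rim=toz(T,cp([[25,295],[580,290],[300,26],[300,580],[100,105],[495,490],[113,505]],180,100,5),d)
from numpy.linalg import lstsq
A=np.c_[2*rim[:,:2],np.ones(len(rim))];x=lstsq(A,(rim[:,:2]**2).sum(1),rcond=None)[0];print("centre",x[:2],np.sqrt(x[2]+x[0]**2+x[1]**2))
k=toz(S,cp([[422,166]],190,190,6),d);print("scene rod base",k)
k=toz(S,cp([[385,82],[362,175]],190,190,6),d+.114);print("scene knob",k,k.mean(0))
k=toz(S,cp([[505,75],[458,62],[410,150],[455,165]],190,190,6),d);print("scene strip",k)
E
python3 fit.py
```

```text
torch [0.51439826 0.35770269 0.26666357]
[[-0.6  0.3]
 [-0.1 -0.5]
 [ 0.   0.1]
 [-0.5 -0.5]
 [-0.9  0.8]
 [-0.1 -0. ]
 [ 0.1 -0.3]
 [-0.4  0. ]
 [-1.1 -0.3]
 [ 0.  -0.1]
 [ 0.9  0.5]
 [-1.5 -0.7]]
strip [[0.5282973  0.02005392 0.045     ]
 [0.52465253 0.04601768 0.045     ]
 [0.52890618 0.01280789 0.045     ]
 [0.4559161  0.00182567 0.045     ]
 [0.45106552 0.03553856 0.045     ]]
strip yaw 0.14538367803654564
knob [[0.64052204 0.045291   0.159     ]
 [0.58417178 0.03804333 0.159     ]] [0.61234691 0.04166716 0.159     ]
rod top [[0.53470702 0.03074205 0.102     ]]
centre [0.61512445 0.0446824 ] 0.1680903244999575
scene rod base [[0.53517294 0.03092135 0.045     ]]
scene knob [[0.5905644  0.0401918  0.159     ]
 [0.65221366 0.06612789 0.159     ]] [0.62138903 0.05315985 0.159     ]
scene strip [[0.44718304 0.03225035 0.045     ]
 [0.45274128 0.00402766 0.045     ]
 [0.52828933 0.01875545 0.045     ]
 [0.52449361 0.04580155 0.045     ]]
```

```bash
cat >> h.py <<'E'
from scipy.spatial.transform import Rotation as Ro
def Rcur(o): return Ro.from_euler("xyz",o["eef_rot"]).as_matrix()
def plan(target,yawy):
    """target TCP xyz, yawy = world direction angle of tool y (mod pi); tool x down"""
    o=ctrl.get_obs();R=Rcur(o)
    y=np.array([np.cos(yawy),np.sin(yawy),0])
    if y@R[:,1]<0:y=-y
    x=np.array([0,0,-1.]);Rt=np.c_[x,y,np.cross(x,y)]
    rv=Ro.from_matrix(R.T@Rt).as_rotvec()
    d=np.array(target)-o["ee_pos"]
    print("t",o["time_s"],"pos",o["ee_pos"].round(4),"R",R.round(3).tolist(),"grip",o["grip_width"],"F",np.round(o["force"],1))
    print("rot(tool)",rv.round(4),"  shift before rot axes",(R.T@d*1e3).round(1)," after-rot axes",(Rt.T@d*1e3).round(1))
E
python3 - <<'E'
from h import *
T=pickle.load(open("top0.pkl","rb"));crop(T,"box.png",80,85,130,265,4)
print(toz(T,[[93,200],[96,200],[104,200]],0.0),toz(T,[[93,200],[97,200]],.07))
plan([.514,.358,.205],.2667+np.pi/2)
E
```

```text
[[0.493313   0.50600986 0.        ]
 [0.4933195  0.49665785 0.        ]
 [0.49333698 0.47170242 0.        ]] [[0.49078871 0.47443995 0.07      ]
 [0.49079687 0.46272086 0.07      ]]
t 0.1 pos [0.1252 0.5353 0.205 ] R [[-0.0, 0.228, 0.974], [-0.001, 0.974, -0.228], [-1.0, -0.001, -0.0]] grip 0.09416999964503395 F [-0.4  1.1  0.3]
rot(tool) [-4.965e-01 -3.000e-04  1.000e-03]   shift before rot axes [ -0.  -84.1 419. ]  after-rot axes [  -0.  -273.5  328.3]
```

View pics/box.png

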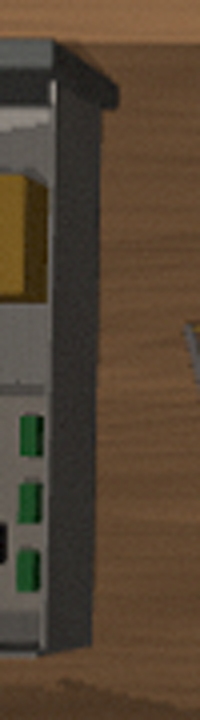

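Request:
play_rows([
  [[0,0,0,-0.124,0,0,70],[0,0,0,-0.124,0,0,70],[0,0,0,-0.124,0,0,70],[0,0,0,-0.124,0,0,70],[0,-30,36,0,0,0,70],[0,-30,36,0,0,0,70],[0,-30,36,0,0,0,70],[0,-30,36,0,0,0,70],[0,-30,36,0,0,0,70],[0,-30,36,0,0,0,70]],
])

```text
time_s: 1.1
ee_pos: [0.3825, 0.4175, 0.2053]
eef_rot: [-2.651, 1.57, -2.385]
force: [0.2, 0.4, 0.8]
grip_width: 0.0699
```

Request:
play_rows([
  [[0,-30,36,0,0,0,70],[0,-30,36,0,0,0,70],[0,-33,40,0,0,0,70],[0,0,0,0,0,0,70]],
])

```text
time_s: 1.5
ee_pos: [0.5157, 0.356, 0.2042]
eef_rot: [-2.304, 1.569, -2.042]
force: [-1.3, 0.1, -1.1]
grip_width: 0.0697
```

Run:
```python
from h import *
plan([.514,.358,.09],.2667+np.pi/2)
for n in("scene","top"):
    c=cam(n,n+"1.png")
    P=np.array([[.514,.358,.03]]);u=proj(c,P)[0].astype(int);print(u)
    crop(c,n+"1c.png",max(u[0]-45,0),u[1]-45,u[0]+45,u[1]+45,7)
```

```text
t 1.5 pos [0.5157 0.356  0.2042] R [[-0.001, -0.258, 0.966], [-0.001, 0.966, 0.258], [-1.0, -0.001, -0.001]] grip 0.06965311277567174 F [-1.3  0.1 -1.1]
rot(tool) [-0.0053 -0.0009  0.001 ]   shift before rot axes [114.2   2.5  -1.1]  after-rot axes [114.2   2.4  -1.1]
[352 257]
[137 192]
```

View pics/top1c.png

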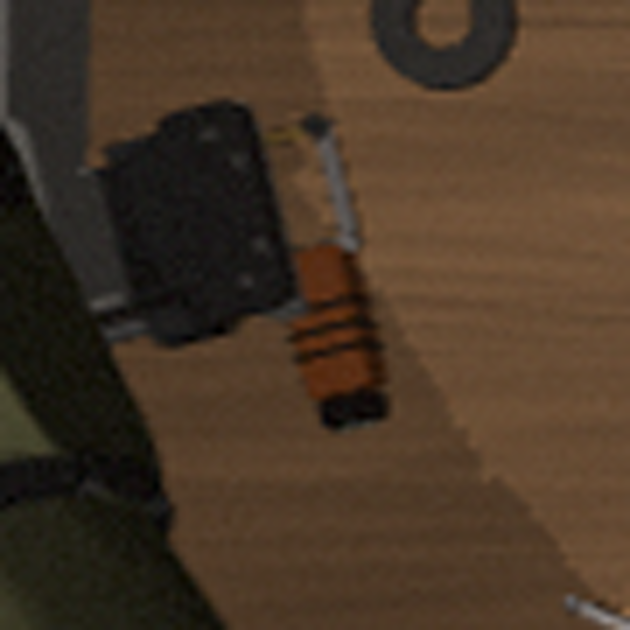

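View pics/scene1c.png

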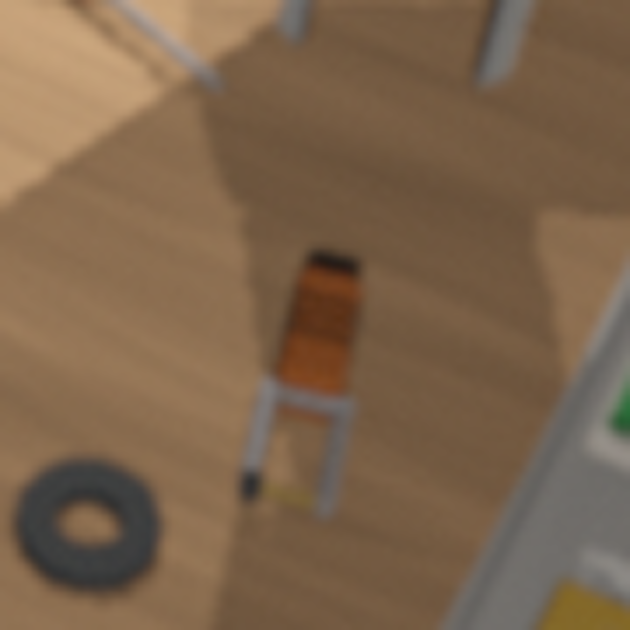

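Request:
play_rows([
  [[30,2.4,-1,-0.005,0,0,70],[40,0,0,0,0,0,70],[40,0,0,0,0,0,70],[40,0,0,0,0,0,70],[30,0,0,0,0,0,70],[14,0,0,0,0,0,70],[6,0,0,0,0,0,70],[0,0,0,0,0,0,70]],
], grip_force=30)

```text
time_s: 2.4
ee_pos: [0.5101, 0.3618, 0.006]
eef_rot: [0.384, 1.57, 0.655]
force: [0.2, -0.3, 0.1]
grip_width: 0.0695
```

Run:
```python
from h import *
plan([.514,.358,.004],.2667+np.pi/2)
for n in("scene",):
    c=cam(n,n+"2.png")
    P=np.array([[.514,.358,.03]]);u=proj(c,P)[0].astype(int);print(u)
    crop(c,n+"2c.png",max(u[0]-45,0),u[1]-45,u[0]+45,u[1]+45,7)
```

```text
t 2.4 pos [0.5101 0.3618 0.006 ] R [[0.0, -0.269, 0.963], [0.0, 0.963, 0.269], [-1.0, 0.0, 0.0]] grip 0.06954662402340941 F [ 0.2 -0.3  0.1]
rot(tool) [ 0.0052  0.0005 -0.0002]   shift before rot axes [ 2.  -4.7  2.7]  after-rot axes [ 2.  -4.7  2.8]
[352 257]
```

View pics/scene2c.png

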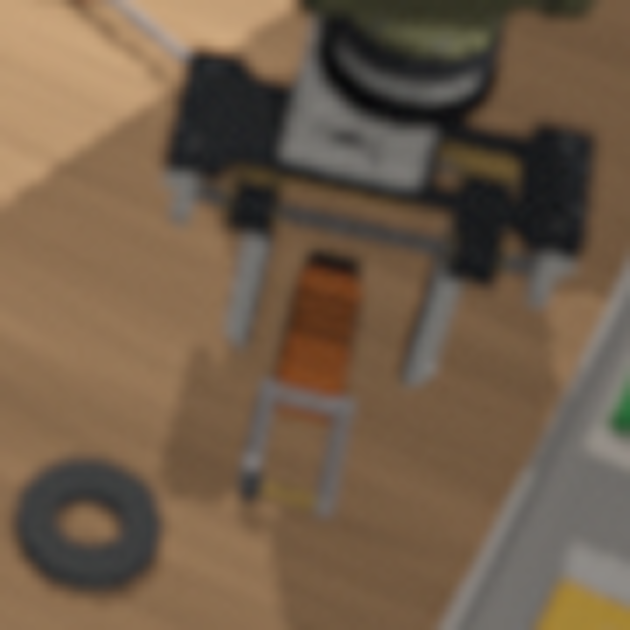

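Request:
play_rows([
  [[2,-4.7,2.7,0.005,0,0,70],[0,0,0,0,0,0,70],[0,0,0,0,0,0,20],[0,0,0,0,0,0,20],[0,0,0,0,0,0,20],[0,0,0,0,0,0,20],[0,0,0,0,0,0,20],[0,0,0,0,0,0,20]],
], grip_force=30)

```text
time_s: 3.25
ee_pos: [0.5141, 0.3575, 0.0034]
eef_rot: [-3.001, 1.571, -2.735]
force: [0.8, 0.7, -0.2]
grip_width: 0.03
```

Run:
```python
from h import *
plan([.514,.358,.004],.2667+np.pi/2)
for n in("scene",):
    c=cam(n,n+"3.png")
    P=np.array([[.514,.358,.03]]);u=proj(c,P)[0].astype(int);print(u)
    crop(c,n+"3c.png",max(u[0]-45,0),u[1]-45,u[0]+45,u[1]+45,7)
```

```text
t 3.25 pos [0.5141 0.3575 0.0034] R [[-0.0, -0.263, 0.965], [-0.0, 0.965, 0.263], [-1.0, -0.0, -0.0]] grip 0.03000197709139987 F [ 0.8  0.7 -0.2]
rot(tool) [-0.0005 -0.0001  0.    ]   shift before rot axes [-0.6  0.5  0.1]  after-rot axes [-0.6  0.5  0.1]
[352 257]
```

View pics/scene3c.png

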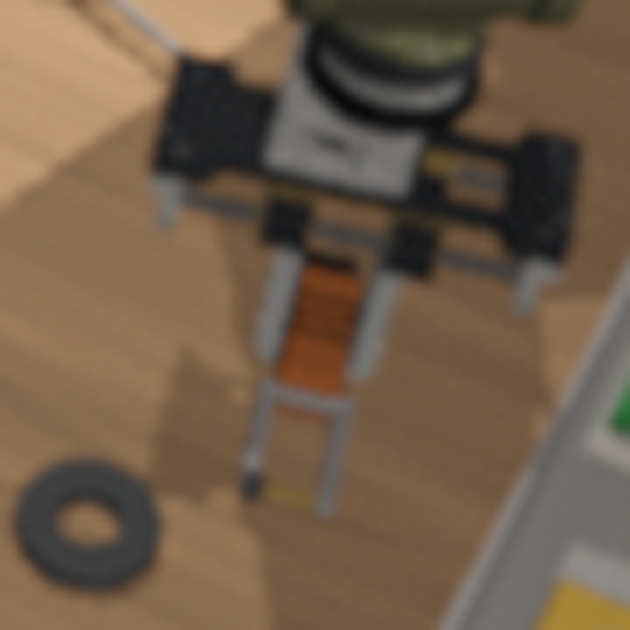

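```bash
cat > fit2.py <<'E'
from h import *
from scipy.optimize import least_squares
T=pickle.load(open("top0.pkl","rb"))
def cp(l,x0,y0,s): return (np.array(l,float)+.5)/s-.5+[x0,y0]
st=[[(297,448),(352,441),(370,562),(314,570)],[(237,42),(290,36),(306,155),(251,162)],[(453,337),(560,374),(540,422),(437,381)],[(180,370),(207,410),(108,487),(77,446)]]
X=[toz(T,cp(s,180,100,5),.045)[:,:2] for s in st]
def model(p):
    r=[]
    for s in X:
        m=s.mean(0)-p[:2];a=np.arctan2(m[1],m[0])
        th=p[2]+np.pi;k=np.round((a-th)/(np.pi/3));th+=k*np.pi/3
        u=np.array([np.cos(th),np.sin(th)]);n=np.array([-u[1],u[0]])
        for q in s:
            x=(q-p[:2])@u;y=(q-p[:2])@n
            r+=[abs(y)-p[5],x-(p[3] if x<.125 else p[4])]
    return np.array(r)*1e3
r=least_squares(model,[.612,.042,.145,.088,.16,.016]);p=r.x;print(p,r.fun.round(1))
print("rod",p[:2]-.075*np.array([np.cos(p[2]),np.sin(p[2])]))
E
python3 fit2.py
```

```text
[0.61365731 0.04230461 0.14908056 0.08859882 0.16157712 0.01587075] [ 1.  -1.1  0.7 -0.4  0.7  0.4  1.6  0.2  1.1  1.3 -0.4  0.1 -1.4 -0.5
  3.3  0.3 -3.   3.5 -0.2 -1.1 -0.  -1.8 -0.4  4.3 -2.  -4.2 -0.5 -1.9
 -1.1  0.7  0.6  0.1]
rod [0.5394892  0.03116494]
```

Request:
play_rows([
  [[-30,0,0,0,0,0,20],[-40,0,0,0,0,0,20],[-40,0,0,0.04,0,0,20],[-10,0,0,0.04,0,0,20],[0,0,0,0.041,0,0,20],[0,0,0,0,0,0,20]],
])

```text
time_s: 3.9
ee_pos: [0.5141, 0.3574, 0.1236]
eef_rot: [0.216, 1.571, 0.361]
force: [0.2, 0.4, -1.9]
grip_width: 0.0297
```

Run:
```python
from h import *
plan([.419,.011,.12],.145+np.pi/2)
```

```text
t 3.9 pos [0.5141 0.3574 0.1236] R [[0.0, -0.144, 0.99], [0.0, 0.99, 0.144], [-1.0, 0.0, 0.0]] grip 0.029706136895252595 F [ 0.2  0.4 -1.9]
rot(tool) [-0.0005  0.0001 -0.    ]   shift before rot axes [   3.6 -329.1 -144. ]  after-rot axes [   3.6 -329.  -144.1]
```

Request:
play_rows([
  [[0,0,-36,0,0,0,20],[0,-20,-36,0,0,0,20],[0,-36,-36,0,0,0,20],[0,-36,-36,0,0,0,20],[0,-40,0,0,0,0,20],[0,-40,0,0,0,0,20],[0,-40,0,0,0,0,20],[0,-40,0,0,0,0,20],[0,-40,0,0,0,0,20],[0,-30,0,0,0,0,20]],
])

```text
time_s: 4.9
ee_pos: [0.4191, 0.0174, 0.1232]
eef_rot: [-2.982, 1.57, -2.837]
force: [0.0, -0.3, -2.1]
grip_width: 0.03
```

Request:
play_rows([
  [[20,-7,0,0,0,0,20],[20,0,0,0,0,0,20],[0,0,0,0,0,0,20],[0,0,0,0,0,0,20]],
])

```text
time_s: 5.3
ee_pos: [0.4202, 0.0126, 0.0836]
eef_rot: [2.947, 1.57, 3.093]
force: [0.2, 0.7, -0.8]
grip_width: 0.03
```

Run:
```python
from h import *
plan([.419,.011,.052],.147+np.pi/2)
c=cam("top","top4.png");pickle.dump(c,open("top4.pkl","wb"));crop(c,"top4c.png",190,140,310,250,6)
c=cam("scene","scene4.png");pickle.dump(c,open("scene4.pkl","wb"));crop(c,"scene4c.png",210,150,310,250,6)
```

```text
t 5.3 pos [0.4202 0.0126 0.0836] R [[-0.001, -0.146, 0.989], [0.0, 0.989, 0.146], [-1.0, 0.0, -0.001]] grip 0.02996551321951778 F [ 0.2  0.7 -0.8]
rot(tool) [-0.0009 -0.0009 -0.0002]   shift before rot axes [31.6 -1.5 -1.4]  after-rot axes [31.6 -1.4 -1.4]
```

View pics/top4c.png

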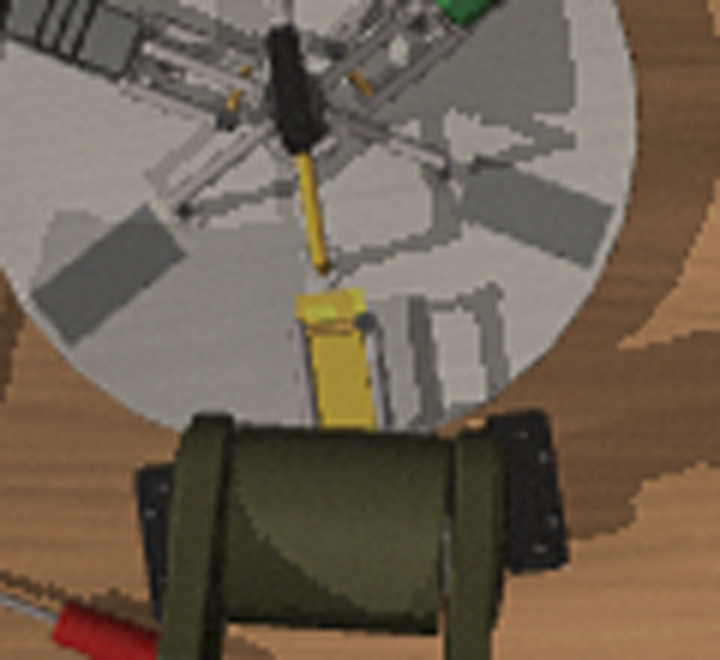

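View pics/scene4c.png

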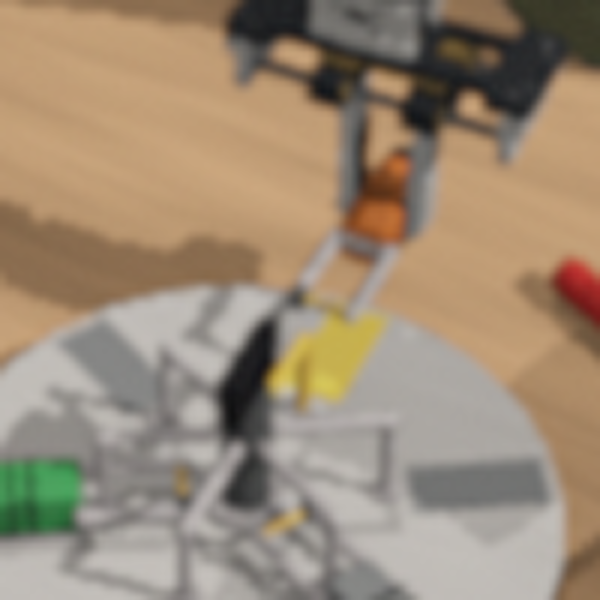

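```bash
cat > pred.py <<'E'
from h import *
import sys
def pred(tag,x0,y0,s,o,rod,cyaw,zoff=-.0034):
    R=Rcur(o);B=np.c_[R[:,2],R[:,1],-R[:,0]]
    og=o["ee_pos"]+B@[0,0,zoff]
    m=np.array([[92,17,15],[88,-17,19],[92,-17,15],[33,17,19],[33,-17,19]])/1e3
    c=pickle.load(open(tag+".pkl","rb"))
    f=lambda P:((proj(c,P)-[x0,y0]+.5)*s-.5).round(0).tolist()
    print(tag,"torch",f(m@B.T+og))
    print("rod base/bend",f([[*rod,.045],[*rod,.102]]))
    u=np.array([np.cos(cyaw),np.sin(cyaw)]);ce=np.array(rod)+.075*u
    print("knob ends",f([[*(ce-.028*u),.159],[*(ce+.028*u),.159]]),"strip", f([[*(ce-.0886*u),.045],[*(ce-.1616*u),.045]]))
E
python3 - <<'E'
from pred import *
o=ctrl.get_obs()
pred("top4",190,140,6,o,[.5365,.031],.147)
pred("scene4",210,150,6,o,[.5365,.031],.147)
E
```

```text
top4 torch [[297.0, 323.0], [368.0, 320.0], [367.0, 313.0], [314.0, 445.0], [384.0, 434.0]]
rod base/bend [[326.0, 274.0], [321.0, 265.0]]
knob ends [[300.0, 153.0], [283.0, 31.0]] strip [[330.0, 301.0], [351.0, 445.0]]
scene4 torch [[348.0, 321.0], [294.0, 293.0], [291.0, 303.0], [389.0, 249.0], [333.0, 232.0]]
rod base/bend [[301.0, 407.0], [303.0, 334.0]]
knob ends [[269.0, 312.0], [223.0, 382.0]] strip [[311.0, 392.0], [361.0, 309.0]]
```

Request:
play_rows([
  [[16,-1.4,-1.4,0,0,0,20],[12,0,0,0,0,0,20],[4,0,0,0,0,0,20],[0,0,0,0,0,0,20],[0,0,5,0,0,0,20],[0,0,5,0,0,0,20],[0,0,3,0,0,0,20],[0,0,0,0,0,0,20]],
])

```text
time_s: 6.2
ee_pos: [0.4326, 0.0129, 0.0516]
eef_rot: [-0.227, 1.57, -0.082]
force: [-0.6, 0.2, -2.2]
grip_width: 0.03
```

Run:
```python
from h import *
plan([.5355-.1*.989,.031-.1*.146-.003,.0515],.147+np.pi/2)
c=cam("top","top5.png");pickle.dump(c,open("top5.pkl","wb"));crop(c,"top5c.png",215,160,275,220,10)
c=cam("scene","scene5.png");pickle.dump(c,open("scene5.pkl","wb"));crop(c,"scene5c.png",235,175,295,235,10)
from pred import *
o=ctrl.get_obs()
pred("top5",215,160,10,o,[.5355,.031],.147)
pred("scene5",235,175,10,o,[.5355,.031],.147)
```

```text
t 6.2 pos [0.4326 0.0129 0.0516] R [[0.0, -0.145, 0.989], [-0.0, 0.989, 0.145], [-1.0, -0.0, 0.0]] grip 0.02997571745236247 F [-0.6  0.2 -2.2]
rot(tool) [-0.0017  0.0005  0.0001]   shift before rot axes [ 0.2 -0.1  4.1]  after-rot axes [ 0.1 -0.1  4.1]
top5 torch [[251.0, 306.0], [366.0, 302.0], [364.0, 290.0], [279.0, 503.0], [393.0, 486.0]]
rod base/bend [[294.0, 261.0], [286.0, 246.0]]
knob ends [[251.0, 58.0], [222.0, -144.0]] strip [[301.0, 305.0], [336.0, 545.0]]
scene5 torch [[309.0, 377.0], [220.0, 330.0], [215.0, 346.0], [378.0, 256.0], [286.0, 227.0]]
rod base/bend [[253.0, 428.0], [257.0, 304.0]]
knob ends [[201.0, 268.0], [124.0, 386.0]] strip [[270.0, 401.0], [353.0, 264.0]]
```

View pics/top5c.png

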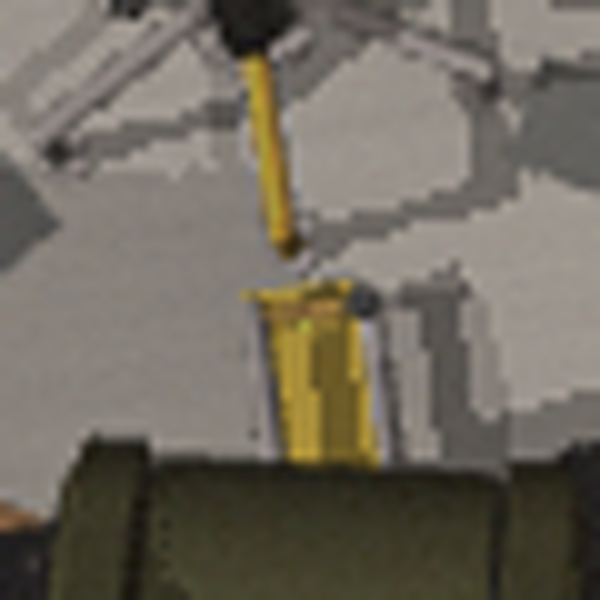

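View pics/scene5c.png

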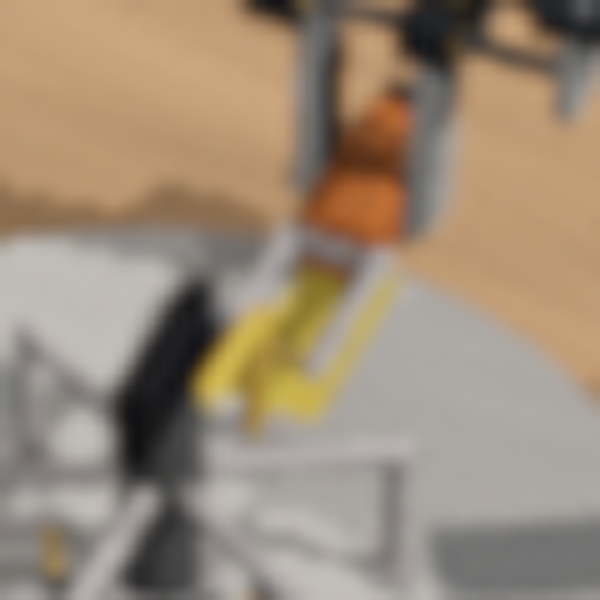

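Request:
play_rows([
  [[0,0,5,0,0,0,20],[0,0,5,0,0,0,20],[0,0,5,0,0,0,20],[0,0,5,0,0,0,20],[0,0,5,0,0,0,20],[0,0,0,0,0,0,20]],
])

```text
time_s: 6.9
ee_pos: [0.457, 0.0164, 0.0513]
eef_rot: [-2.87, 1.57, -2.725]
force: [-1.9, -3.6, -2.1]
grip_width: 0.0295
```

Run:
```python
from h import *
plan([.5355-.052*.989,.031-.052*.146-.003,.0515],.147+np.pi/2)
c=cam("top","top6.png");crop(c,"top6c.png",215,160,275,220,10)
c=cam("scene","scene6.png");crop(c,"scene6c.png",235,175,295,235,10)
```

```text
t 6.9 pos [0.457  0.0164 0.0513] R [[-0.0, -0.145, 0.989], [-0.0, 0.989, 0.145], [-1.0, -0.0, -0.0]] grip 0.029538118071462546 F [-1.9 -3.6 -2.1]
rot(tool) [-0.0018 -0.0005  0.0001]   shift before rot axes [-0.3  0.  27.3]  after-rot axes [-0.2 -0.  27.3]
```

View pics/top6c.png

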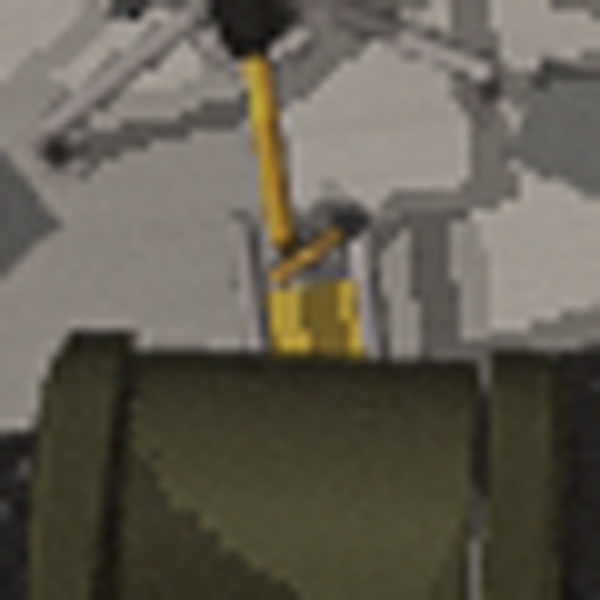

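View pics/scene6c.png

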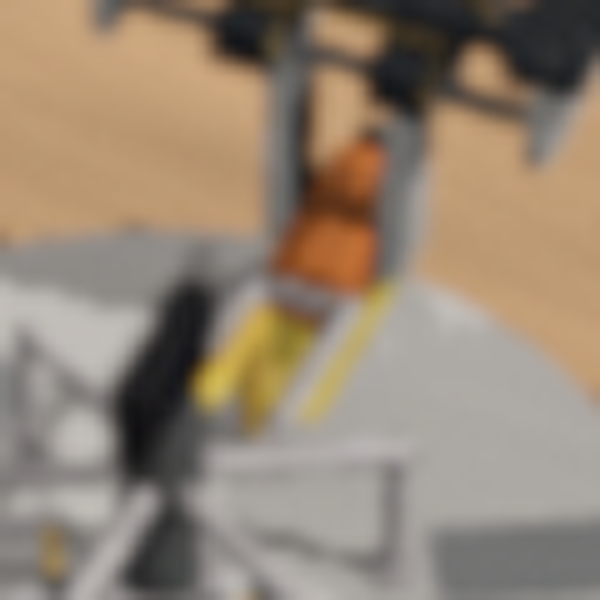

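Request:
play_rows([
  [[0,0,5,0,0,0,20],[0,0,5,0,0,0,20],[0,0,5,0,0,0,20],[0,0,5,0,0,0,20],[0,0,5,0,0,0,20],[0,0,3,0,0,0,20],[0,0,0,0,0,0,20],[0,0,0,0,0,0,20]],
])

```text
time_s: 7.8
ee_pos: [0.4844, 0.0206, 0.0514]
eef_rot: [1.362, 1.571, 1.508]
force: [0.4, -0.2, -0.7]
grip_width: 0.0296
```

Run:
```python
from h import *
plan([.5355-.052*.989,.031-.052*.146-.003,.0515],.147+np.pi/2)
c=cam("top","top7.png");crop(c,"top7c.png",215,140,275,200,10)
c=cam("scene","scene7.png");crop(c,"scene7c.png",235,175,295,235,10)
```

```text
t 7.8 pos [0.4844 0.0206 0.0514] R [[0.0, -0.145, 0.989], [0.0, 0.989, 0.145], [-1.0, 0.0, 0.0]] grip 0.029592438967671286 F [ 0.4 -0.2 -0.7]
rot(tool) [-0.0016  0.     -0.0001]   shift before rot axes [-0.1 -0.1 -0.4]  after-rot axes [-0.1 -0.1 -0.4]
```

View pics/top7c.png

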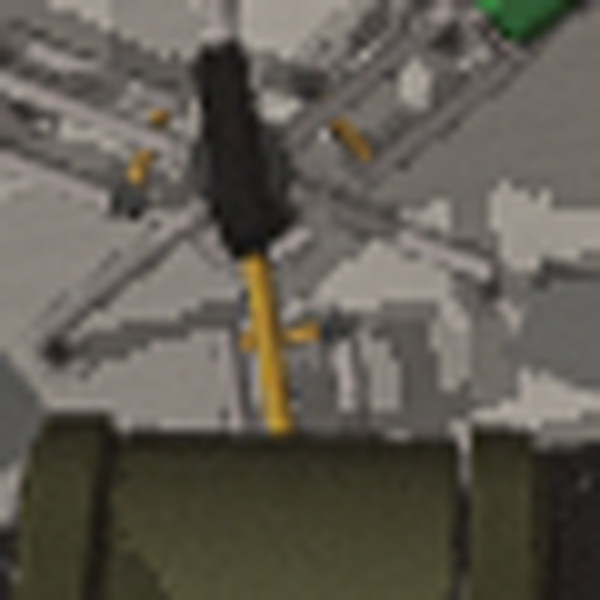

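View pics/scene7c.png

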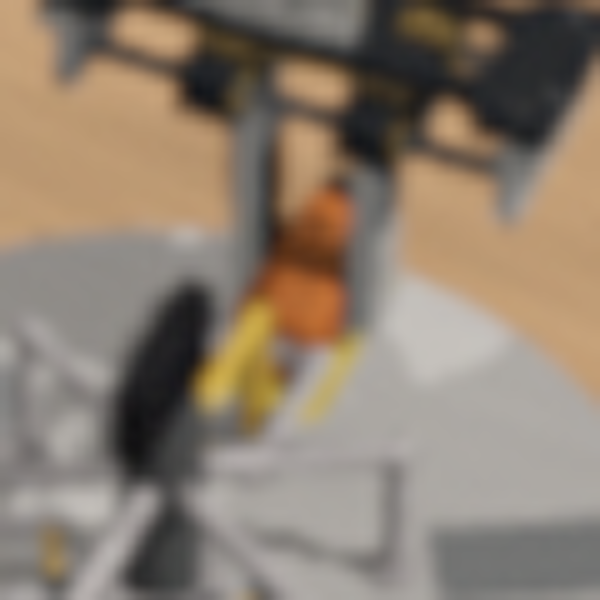

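Request:
play_rows([
  [[2,0,0,0,0,0,20],[1,0,0,0,0,0,20],[0,0,0,0,0,0,20],[0,0,0,0,0,0,50],[0,0,0,0,0,0,50],[0,0,0,0,0,0,50],[0,0,0,0,0,0,50],[-20,0,0,0,0,0,50],[-30,0,0,0,0,0,50],[-40,0,0,0,0,0,50]],
])

```text
time_s: 8.9
ee_pos: [0.4836, 0.0205, 0.1385]
eef_rot: [2.964, 1.568, 3.109]
force: [0.0, -0.1, 0.5]
grip_width: 0.0498
```

Request:
play_rows([
  [[-45,0,0,0,0,0,50],[-40,0,0,0,0,0,50],[0,0,-40,0,0,0,50],[0,0,-40,0,0,0,50],[0,0,-40,0,0,0,50],[0,0,0,0,0,0,50]],
])

```text
time_s: 9.5
ee_pos: [0.363, 0.0029, 0.2238]
eef_rot: [-0.34, 1.57, -0.196]
force: [-0.1, 0.3, 0.7]
grip_width: 0.0498
```

Run:
```python
from h import *
plan([.611,.042,.225],.147+np.pi/2)
c=cam("top","top8.png");pickle.dump(c,open("top8.pkl","wb"));crop(c,"top8c.png",205,130,285,210,8)
c=cam("scene","scene8.png");pickle.dump(c,open("scene8.pkl","wb"));crop(c,"scene8c.png",210,180,290,250,8)
o=c
```

```text
t 9.5 pos [0.363  0.0029 0.2238] R [[0.001, -0.144, 0.99], [-0.0, 0.99, 0.144], [-1.0, -0.0, 0.001]] grip 0.04984070907853719 F [-0.1  0.3  0.7]
rot(tool) [-0.0022  0.0011  0.0004]   shift before rot axes [ -0.9   2.9 251.1]  after-rot axes [ -1.2   2.3 251.1]
```

View pics/top8c.png

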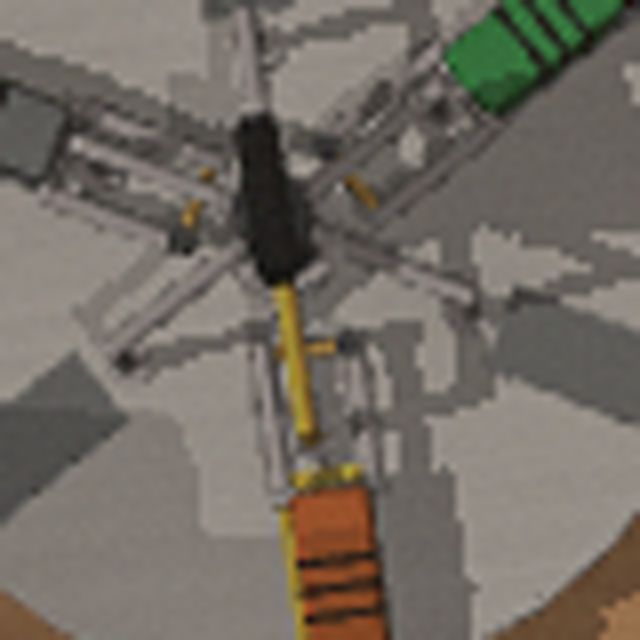

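View pics/scene8c.png

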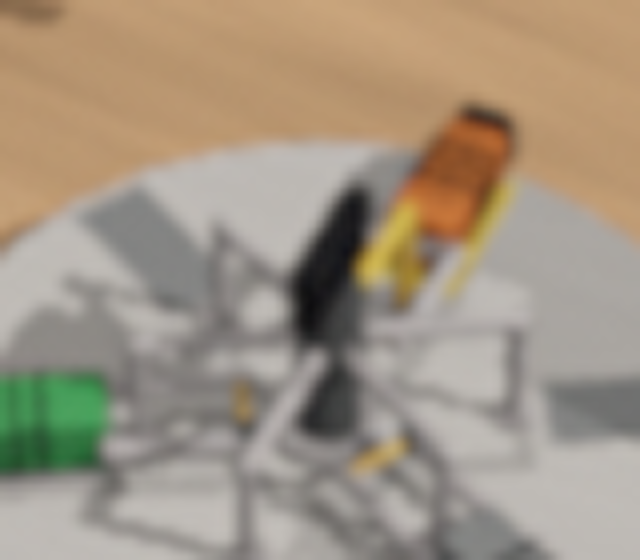

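Run:
```python
from h import *
T=pickle.load(open("top8.pkl","rb"))
f=lambda l:(np.array(l,float)+.5)/8-.5+[205,130]
k=toz(T,f([[256,116],[286,280],[296,270],[238,125]]),.159);print(k,k[:2].mean(0))
print(ctrl.get_obs()["qpos"].round(3))
plan([.6115,.042,.224],.147+np.pi/2)
```

```text
[[0.64035113 0.04648278 0.159     ]
 [0.58427429 0.03610605 0.159     ]
 [0.58768739 0.03271626 0.159     ]
 [0.63726993 0.05260465 0.159     ]] [0.61231271 0.04129441 0.159     ]
[-0.092 -0.145  1.956 -0.     1.329 -1.807]
t 9.6 pos [0.3659 0.003  0.224 ] R [[0.002, -0.144, 0.99], [-0.0, 0.99, 0.144], [-1.0, -0.0, 0.002]] grip 0.04987162151438665 F [ 0.3  0.2 -0.4]
rot(tool) [-0.0022  0.0017  0.0004]   shift before rot axes [  0.5   3.1 248.7]  after-rot axes [  0.    2.6 248.7]
```

Request:
play_rows([
  [[0,0,40,0,0,0,50],[0,0,40,0,0,0,50],[0,0,40,0,0,0,50],[0,0,40,0,0,0,50],[0,0,40,0,0,0,50],[0,0,40,0,0,0,50],[0,2,11,0,0,0,50],[0,0,0,0,0,0,50],[0,0,0,0,0,0,50]],
])

```text
time_s: 10.5
ee_pos: [0.6138, 0.0415, 0.2225]
eef_rot: [3.046, 1.57, -3.092]
force: [-0.2, -0.4, -0.8]
grip_width: 0.05
```

Run:
```python
from h import *
plan([.6115,.042,.131],.147+np.pi/2)
print(ctrl.get_obs()["qpos"].round(3))
c=cam("scene","scene9.png");crop(c,"scene9c.png",210,160,290,240,8)
```

```text
t 10.5 pos [0.6138 0.0415 0.2225] R [[-0.001, -0.145, 0.989], [-0.0, 0.989, 0.145], [-1.0, 0.0, -0.001]] grip 0.049971891423337765 F [-0.2 -0.4 -0.8]
rot(tool) [-0.0015 -0.0012 -0.0001]   shift before rot axes [91.5  0.8 -2.1]  after-rot axes [91.5  0.8 -2.2]
[ 0.008  0.437  1.296 -0.     1.41  -1.708]
```

View pics/scene9c.png

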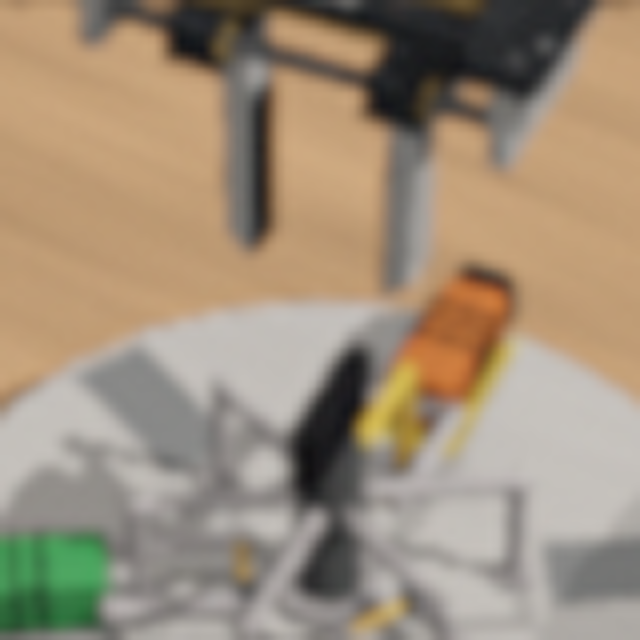

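Request:
play_rows([
  [[30,0.8,-2,0,0,0,50],[30,0,0,0,0,0,50],[20,0,0,0,0,0,50],[11,0,0,0,0,0,50],[0,0,0,0,0,0,50],[0,0,0,0,0,0,4],[0,0,0,0,0,0,4],[0,0,0,0,0,0,4],[0,0,0,0,0,0,4],[0,0,0,0,0,0,4]],
], grip_force=20)

```text
time_s: 11.55
ee_pos: [0.6116, 0.0431, 0.1328]
eef_rot: [1.358, 1.569, 1.504]
force: [-2.7, 12.9, 4.2]
grip_width: 0.0142
```

Run:
```python
from h import *
plan([.6115,.042,.131],.147+np.pi/2)
print(ctrl.get_obs()["moment"])
c=cam("scene","scene10.png");crop(c,"scene10c.png",210,160,290,240,8)
```

```text
t 11.55 pos [0.6116 0.0431 0.1328] R [[0.0, -0.145, 0.989], [0.002, 0.989, 0.145], [-1.0, 0.002, 0.0]] grip 0.01416964401018704 F [-2.7 12.9  4.2]
rot(tool) [-0.0016  0.0005 -0.0022]   shift before rot axes [ 1.8 -1.1 -0.3]  after-rot axes [ 1.8 -1.1 -0.3]
[1.76018322 0.33495654 0.16536744]
```

View pics/scene10c.png

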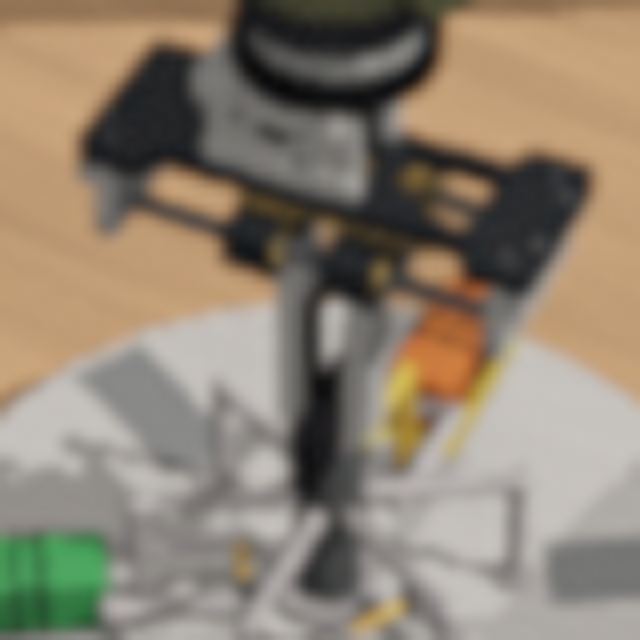

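Request:
play_rows([
  [[0,1,0,0,0,0,4],[0,0,0,0,0,0,4],[0,0,0,0,0,0,4]],
])

```text
time_s: 11.9
ee_pos: [0.6116, 0.0431, 0.1328]
eef_rot: [0.512, 1.57, 0.658]
force: [-2.3, 2.8, 5.3]
grip_width: 0.0139
```

Request:
play_rows([
  [[0,0.3,0,0.04,0,0,4],[0,0,0,0.07,0,0,4],[0,0,0,0.07,0,0,4],[0,0,0,0.07,0,0,4],[0,0,0,0.07,0,0,4],[0,0,0,0.04,0,0,4],[0,0,0,0,0,0,4]],
])

```text
time_s: 12.6
ee_pos: [0.6116, 0.0439, 0.1328]
eef_rot: [1.402, 1.57, 1.186]
force: [-0.6, 6.2, 4.5]
grip_width: 0.014
```

Run:
```python
from h import *
plan([.6115,.042,.131],.147-1.047+np.pi/2)
print(ctrl.get_obs()["moment"])
c=cam("scene","scene11.png");crop(c,"scene11c.png",190,160,310,280,5)
```

```text
t 12.6 pos [0.6116 0.0439 0.1328] R [[0.0, 0.214, 0.977], [0.001, 0.977, -0.214], [-1.0, 0.001, 0.0]] grip 0.014048510615896717 F [-0.6  6.2  4.5]
rot(tool) [ 6.842e-01 -2.000e-04 -1.100e-03]   shift before rot axes [ 1.8 -1.9  0.3]  after-rot axes [ 1.8 -1.3  1.5]
[1.11729607 0.29482535 0.17878647]
```

View pics/scene11c.png

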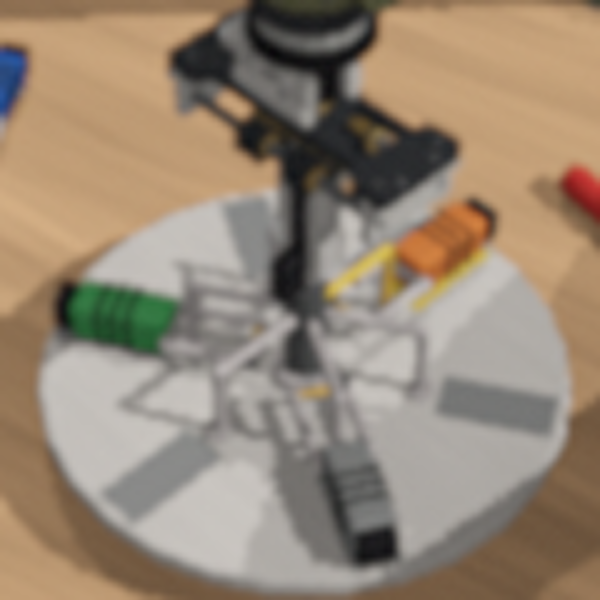

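Request:
play_rows([
  [[0,0.4,0,0.04,0,0,4],[0,0,0,0.075,0,0,4],[0,0,0,0.075,0,0,4],[0,0,0,0.075,0,0,4],[0,0,0,0.075,0,0,4],[0,0,0,0.075,0,0,4],[0,0,0,0.075,0,0,4],[0,0,0,0.075,0,0,4],[0,0,0,0.075,0,0,4],[0,0,0,0.045,0,0,4]],
])

```text
time_s: 13.65
ee_pos: [0.6126, 0.0449, 0.1328]
eef_rot: [1.461, 1.567, 0.559]
force: [9.1, 10.5, -1.2]
grip_width: 0.0138
```

Request:
play_rows([
  [[0,0,0,0,0,0,4],[0,0,0,0,0,0,4],[0,0,0,0,0,0,4]],
])

```text
time_s: 13.95
ee_pos: [0.6127, 0.0449, 0.1328]
eef_rot: [1.436, 1.567, 0.537]
force: [9.0, 11.2, -0.5]
grip_width: 0.0138
```

Run:
```python
from h import *
plan([.6115,.042,.131],.147-1.047+np.pi/2)
print(ctrl.get_obs()["moment"])
c=cam("scene","scene12.png");crop(c,"scene12c.png",190,160,310,280,5)
```

```text
t 13.95 pos [0.6127 0.0449 0.1328] R [[0.003, 0.783, 0.622], [0.002, 0.622, -0.783], [-1.0, 0.004, 0.001]] grip 0.013813545030969205 F [ 9.  11.2 -0.5]
rot(tool) [ 0.0006  0.0005 -0.0038]   shift before rot axes [ 1.8 -2.7  1.5]  after-rot axes [ 1.8 -2.7  1.5]
[ 1.65910809 -1.42591343  0.00227077]
```

View pics/scene12c.png

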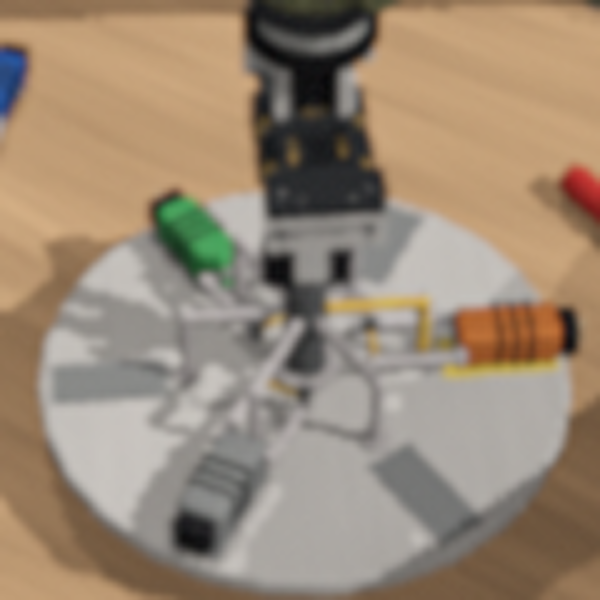

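Request:
play_rows([
  [[0,1.4,0,0,0,0,4],[0,0,0,0,0,0,4],[0,0,0,0,0,0,50],[0,0,0,0,0,0,50],[0,0,0,0,0,0,50],[0,0,0,0,0,0,50],[-20,0,0,0,0,0,50],[-40,0,0,0,0,0,50],[-40,0,0,0,0,0,50],[-20,0,0,0,0,0,50]],
])

```text
time_s: 15.0
ee_pos: [0.6133, 0.0444, 0.2562]
eef_rot: [0.893, 1.567, -0.007]
force: [0.5, -0.5, -0.5]
grip_width: 0.0499
```

Request:
play_rows([
  [[0,-25,-40,0,0,0,50],[0,-25,-40,0,0,0,50],[0,-25,-40,0,0,0,50],[0,-25,-30,0,0,0,50],[0,0,0,0,0,0,50],[0,0,0,0,0,0,50]],
])

```text
time_s: 15.6
ee_pos: [0.4412, 0.0999, 0.2531]
eef_rot: [0.937, 1.569, 0.037]
force: [0.2, 0.4, 0.7]
grip_width: 0.0502
```

Run:
```python
from h import *
plan([.6115,.042,.131],.147-1.047+np.pi/2)
c=cam("top","top13.png");crop(c,"top13c.png",180,100,300,220,6)
c=cam("scene","scene13.png");crop(c,"scene13c.png",190,160,310,280,6)
```

```text
t 15.6 pos [0.4412 0.0999 0.2531] R [[0.001, 0.783, 0.622], [0.0, 0.622, -0.783], [-1.0, 0.001, 0.001]] grip 0.05023068921208128 F [0.2 0.4 0.7]
rot(tool) [ 0.0007  0.0009 -0.0012]   shift before rot axes [122.3  97.2 151.2]  after-rot axes [122.1  97.5 151.2]
```

View pics/top13c.png

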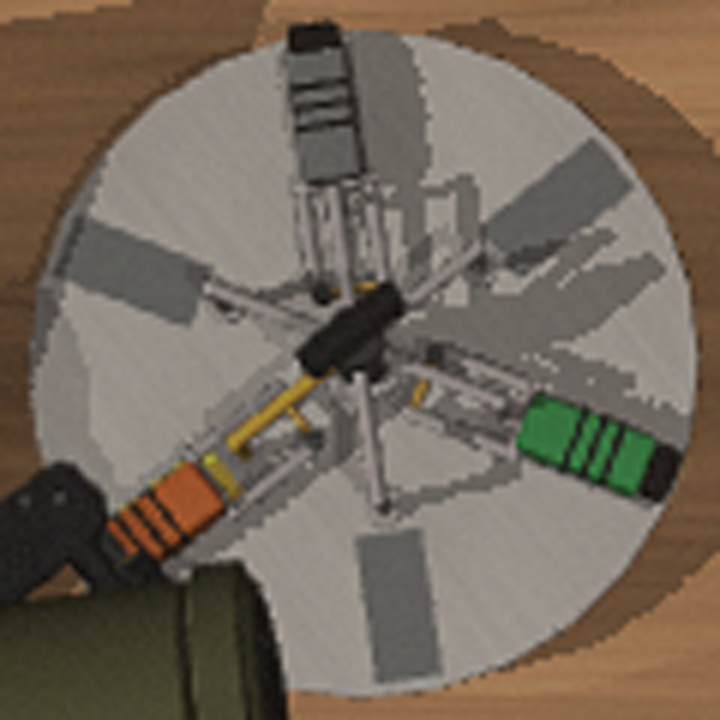

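View pics/scene13c.png

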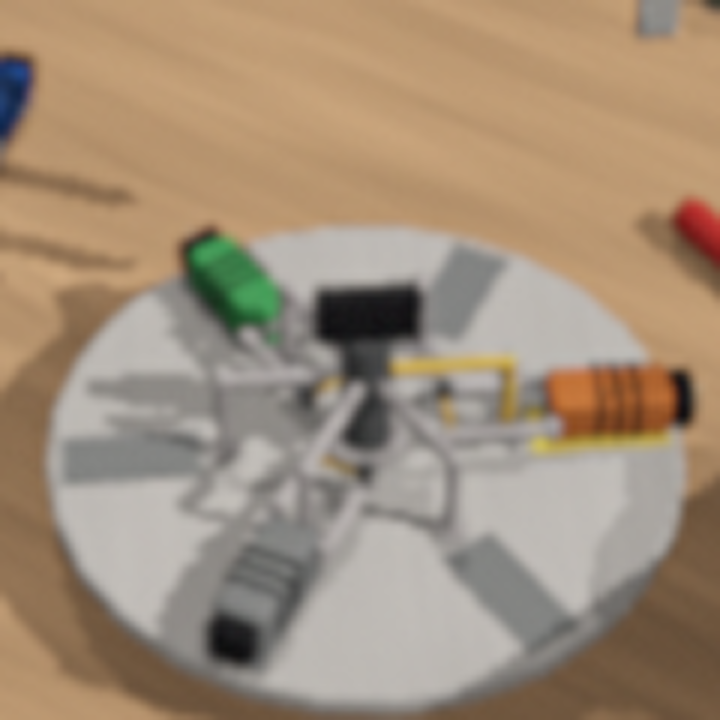

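View pics/top13.png

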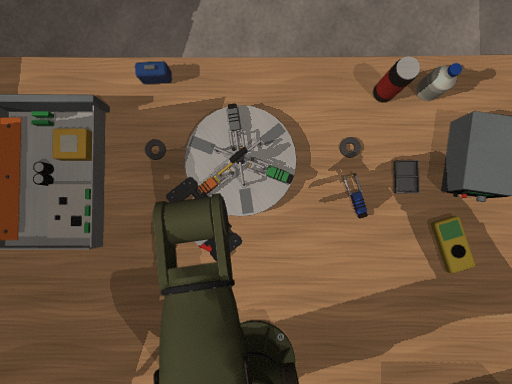

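Run:
```python
from h import *
T=cam("top")
f=lambda l:(np.array(l,float)+.5)/6-.5+[180,100]
# grey strip now in yellow's old place: corners
z=toz(T,f([[356,537],[422,529],[442,675],[376,684]]),.045);a=z[:2].mean(0)-z[2:].mean(0);print("strip yaw",np.arctan2(a[1],a[0]),"(yellow was .145-.149)")
from station import hand_in
print(hand_in())
```

```text
strip yaw 0.1380388227706848 (yellow was .145-.149)
the job is handed in; nothing more can be done
None
```

The torch is clipped on the yellow eye and lying on the deck, and the carousel is turned one click clockwise. I handed the job in at about 15.7 s of robot time; `hand_in()` gives no verdict.

**What I did:** I gripped the torch across its handle and pressed the hook along the eye's x axis. The gate swung open under a few newtons, snapped shut, and the force fell back to zero. I set the torch down and released it. Then I gripped the knob, turned it 60° clockwise, released it and moved the arm clear.

**Last checks:**
- **Hook:** both cameras show the rod inside the hook with the gate shut and the torch lying flat. By the arm's pose before release, the rod stood about 52 mm along the torch's x and about 3 mm off its centre line. I did not measure this again after the turn; I only looked at the pictures.
- **Carousel:** the moment about the knob was near zero before I let go. The strip direction puts the carousel within about 0.01 rad of the next click.
- **Bystanders:** the blue tool, the ring magnets and the screw tray look unmoved. The arm partly hid the screwdriver in the last top view, but the part I could see was in its old place.
- **Knob centre:** my estimate was 1 to 3 mm off, which gave side forces of up to about 15 N while gripping. I relieved these before letting go.

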